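# Light-gap check of a phone frame on the indexing stage

## Task

Set up the light-gap check: by its red post, turn the round stage counter-clockwise fully to its stop (post at the green tab). Then lay the straightedge flat on the stage, roughly centred and flush along the phone's long edge on the side away from the red post, and after that switch on the bar light by pushing the controller's toggle fully over to its other side. Leave the lens and the wooden block where they stand, and finish with the straightedge released, still flush, and the stage still at its stop.

Things in the scene. Friction and masses are not known exactly. Their poses are not given: they have to be found in the camera images.
- stage (a joint): angle (rad) of the round stage about its vertical axis: 0 at the loading stop (red post at the grey tab), grows counter-clockwise seen from above to 1.571 at the inspection stop (red post at the green tab), where it halts hard. Dry friction (0.3 N m) holds it where it is left.
- stage_base: fixed black round base under the stage; origin at its underside centre, on the bench, and on the stage's axis. The base's +x points at its green tab and -y at its grey tab (tabs reach 158 mm from the axis). The stage is an aluminium disc 260 mm across whose top is 40 mm above the bench.
- post (a point): the red round turning post on the stage: 20 mm diameter, from 40 to 92 mm above the bench, 110 mm from the stage's axis, on the base's -y side when the stage is at 0. This point is on the post's axis, 70 mm above the bench.
- phone (a point): black phone 148 x 72 x 9 mm (x, y, z), fixed flat on the stage, centred on its axis; origin at its underside centre, on the stage top (40 mm above the bench). Its x is along the long edges; its -y side faces the red post; the straightedge goes against the long edge on its +y side (36 mm from the origin). Turns with the stage.
- straightedge: loose steel straightedge: bar 180 x 36 x 12 mm (x, y, z) with a blue grip rib 90 mm long (x), 14 mm thick (y), on its middle, from 12 to 46 mm above the underside; origin at the underside centre; about 0.4 kg. Either long edge may go against the phone; when flush, its origin is 54 mm from the phone's along the phone's +y. Starts flat on the bench.
- controller: fixed black bar-light controller box, 130 x 100 x 55 mm (x, y, z), origin at its underside centre on the bench; carries the toggle on top. Its +x points roughly away from the robot.
- toggle (a joint): angle (rad) of the toggle lever on the controller: 0 (off) it leans 0.5 rad to the controller's -x, 1.0 (fully on) it leans 0.5 rad to +x. Stiff enough to stay where it is left; about 1 N at the ball moves it.
- toggle_tip (a point): centre of the red ball (26 mm diameter) at the end of the toggle lever, 80 mm from its pivot; the pivot is a level axis along the controller's y, above its origin, 77 mm above the bench, in a block 70 x 50 mm. Ball centre is about 147 mm above the bench at either end of the swing.
- lens: bystander: loose black camera lens with a blue ring, 48 mm diameter, 75 mm tall, standing; origin at its underside centre.
- wood_block: bystander: loose dark wooden block 40 x 50 x 70 mm, standing; origin at its underside centre.
There are look-alikes about, which are no part of the job. Leave any pink look-alike of the controller alone.

How it is judged:
On the way, in this order (a step that is already met when the one before it is completed fails the run):
1. the stage is turned onto its inspection stop (value of joint stage above 1.52 rad), for 0.2 s.
2. with the stage at its stop, the straightedge lies flush along the phone's edge (value of joint stage above 1.52 rad and y of straightedge in the frame of phone between 0.052 and 0.056 m and x of straightedge in the frame of phone between -0.03 and 0.03 m and z of straightedge in the frame of phone between -0.003 and 0.003 m and angle between the x axis of straightedge and the x axis of phone, either way round below 0.02 rad and angle between straightedge's own z axis and vertical below 0.03 rad and linear speed of straightedge below 0.02 m/s), for 0.2 s.
3. the toggle is pushed over (value of joint toggle above 0.85 rad), for 0.2 s.
At the end, for the whole second after the job is handed in: Stage within 0.05 rad of its inspection stop; straightedge at rest flat on it, on the phone's +y side, parallel to the long edge within 0.02 rad, within 2 mm of touching it, centred within 30 mm; toggle beyond 0.85 of its 1.0 rad swing (all of step 2 and value of joint toggle above 0.85 rad).
It fails at once if the lens is shifted by more than 30 mm (distance of lens from where it was at the start of the episode above 0.03 m).
It fails at once if the wooden block is shifted by more than 30 mm (distance of wood_block from where it was at the start of the episode above 0.03 m).
It also fails if it takes over 72 s, if anything falls off the work surface, if the arm or the gripper's body presses on something with over 40 N, if the wrist force passes 120 N, or if a joint passes its speed limit or range.

## Robot

A 7-joint arm with a two-finger parallel gripper is mounted at the origin on the work surface. World frame = base frame: x ahead of the robot, y to its left, z up, the work surface at z = 0. Lengths are in m, angles in rad, forces in N, time in s.
With the tool pointing down it reaches from about 0.4 to 0.85 m from the base axis. Payload 10.4 kg.
Tool frame: the origin (TCP) lies between the finger pads; the fingertips stand manip.finger_overhang ahead of it and the grasp point (between the pads) lies 11 mm behind it (manip.finger_overhang is the distance from the TCP to the fingertips, in m); x points along the fingers, z is the direction in which the jaws open and shut, and the axes are right-handed (so a half turn about x gives the same grasp; the last joint's range is limited). The gripper opens to 85 mm and grips with 20 to 120 N. Pads are 22 mm wide; open, the fingers measure 114 mm over their backs; the gripper's body (76 mm by 85 mm) begins 54 mm behind the grasp point. The pads swing forward as they close: fully open they stand 13 mm farther back than shut.
Start: joints at [1.115, 0.332, -0.065, 1.46, 0.022, 1.35, -0.088], TCP at [0.262, -0.567, 0.202] pointing down, gripper open.
Joint ranges: [-2.6, 2.6], [-0.5, 2.12], [-1.47, 1.34], [0.16, 2.42], [-1.27, 4.41], [0.06, 2.06], [-2.6, 2.6]. Speed limits (rad/s): [2.22, 2.22, 2.79, 2.79, 3.14, 3.14, 3.14].

## Interface

Orientations are given as a unit quaternion [x, y, z, w].
In Python, from workcell import get_obs, camera, workorder, manip gives the robot as it stands. The module is installed in compiled form; this text tells all that it offers.
- The arm moves only by the tool play_rows, never from a script. Its argument "increments" is text: rows parted by semicolons, each of 4 numbers parted by spaces: the shift along the tool's x, y, z in m, then the turn about the tool's x in rad. A call has 1 to 20 rows; each row shifts and turns the pose as measured when the row begins, along the tool's axes as they then stand; what a row does not reach is not made up. A row lasts 1/10 s, in which the tool goes at most 50 mm and 8.59 degrees, less where a joint would pass 70% of its speed; a pose out of reach is approached as far as the arm can. A call is refused whole if a number of a shift passes 0.05 or a number of a turn 0.15, either way. A call with a gripper value outside its range is refused whole. "hand" is the gripper command: -1 is fully open, 1 is shut, values between are in proportion, set as the call begins (left out, the last holds). The fingers move at their own pace and stop on an object; "squeeze" is the grip in N (left out, the last holds). Time passes only in rows, so rows that do not move let the fingers close. It gives the time, the measured TCP pose, the force and the opening at its end, in the units of the state.
- get_obs(): the state, without advancing time (a new reading comes with each control period).
- camera(name): name is "scene" or "top" or "wrist"; returns a dict with "img" (384x512x3 uint8, blue, green, red), "fov_y" (degrees; the focal length in pixels is half the picture's height over the tangent of half this angle, whatever the lens; pixels are square), "cx", "cy" (the principal point, pixels), "R" (3x3) and "t" (3): a world point X has camera coordinates R X + t; the wrist camera has in their place "tool_from_camera" (4x4, takes a point from camera to tool coordinates, whose origin is the TCP and whose axes are the tool frame's). Camera axes: x right, y down, z forward; pixel columns grow to the right and rows downward; lengths in m; the calibration is good to about 2 mm. A picture is of the moment at which its call begins: read the wrist's pose just before it. There is no depth.
- workorder.hand_in(): hands the job in, once; it reports no verdict.
The state is a dict: "clock": time; "joint_pos": joint angles; "joint_velocities": joint speeds; "tau": joint torques, N m; "position": TCP position; "ee_rot": TCP orientation; "ft_force": force on the tool from outside, world axes, zero at the start; "torque": the same for the moment, N m; "grip_width": opening from 0.0 (shut) to 1.0 (fully open).
Only numpy, scipy, OpenCV 4.12 (cv2) and the standard library are available. Lean on these libraries where they do the work, as an engineer would, in place of code of your own. Each camera call takes 0.05 s, during which the arm holds its last target.

## Working session

There is one attempt and no reset: what is moved stays moved. The work goes in short steps, Python scripts to look and compute and a tool call to move; the robot and the scene stay as the last step left them, time stands still between calls to the robot, and variables do not carry over. Pictures are saved under pics/ and viewed, and the job is handed in when it is done.

Besides the shell and the picture viewer there is one more tool, called after ">>>" as name(argument=value, ...) on one line, values as JSON. play_rows: Moves the arm, as the interface text tells. Its arguments: {"type":"object","properties":{"increments":{"type":"string"},"hand":{"type":"number"},"squeeze":{"type":"number"}},"required":["increments"]}

```bash
mkdir -p pics; python3 - <<'E'
from workcell import get_obs, camera, manip
import cv2
print(get_obs()); print(manip.finger_overhang)
for n in("scene","top","wrist"):
    c=camera(n); cv2.imwrite(f"pics/a_{n}.png",c["img"]); print(n,{k:v for k,v in c.items() if k!="img"})
E
```

```text
{'clock': 0.0, 'joint_pos': array([ 1.11541047,  0.33283983, -0.06470999,  1.46092186,  0.0215991 ,
        1.34989242, -0.08851224]), 'joint_velocities': array([ 0.00095955,  0.00014523,  0.00061261, -0.00083501,  0.00080315,
       -0.00033486,  0.00038716]), 'tau': array([ 1.83455479e-03, -6.25454664e+01,  5.02007268e-02, -3.91610241e+01,
        1.63600466e-02,  1.01016051e-02, -2.10754627e-05]), 'position': array([ 0.26195639, -0.56700902,  0.20134528]), 'ee_rot': array([ 0.38122211,  0.59611411, -0.38073743,  0.59527866]), 'ft_force': array([ 0.10825102, -0.91883018, -0.31567969]), 'torque': array([ 0.04642121,  0.02887089, -0.00596136]), 'grip_width': 0.995115455189794}
0.008
scene {'fov_y': 47.452948096828415, 'cx': 255.03879193417836, 'cy': 186.1375302360873, 'R': array([[-0.77898268,  0.62696667,  0.00993884],
       [ 0.4705423 ,  0.59496093, -0.65162216],
       [-0.41445859, -0.50292574, -0.7584786 ]]), 't': array([ 0.39794466, -0.16109571,  1.52824667])}
top {'fov_y': 51.54438388211119, 'cx': 251.36157465785465, 'cy': 192.785212625116, 'R': array([[-0.01588952, -0.99971319, -0.01791827],
       [-0.9941751 ,  0.01770698, -0.10631245],
       [ 0.10659923,  0.01612464, -0.99417131]]), 't': array([0.03566701, 0.51268728, 1.19402819])}
wrist {'fov_y': 62.05159836562735, 'cx': 252.72025735594784, 'cy': 187.94835853687314, 'tool_from_camera': array([[ 9.55259732e-04, -3.09919169e-01,  9.50762429e-01,
        -1.71861815e-01],
       [-2.71848768e-04, -9.50762908e-01, -3.09919052e-01,
         7.92646304e-02],
       [ 9.99999507e-01,  3.75895957e-05, -9.92476665e-04,
         6.48122656e-04],
       [ 0.00000000e+00,  0.00000000e+00,  0.00000000e+00,
         1.00000000e+00]])}
```

View pics/a_scene.png

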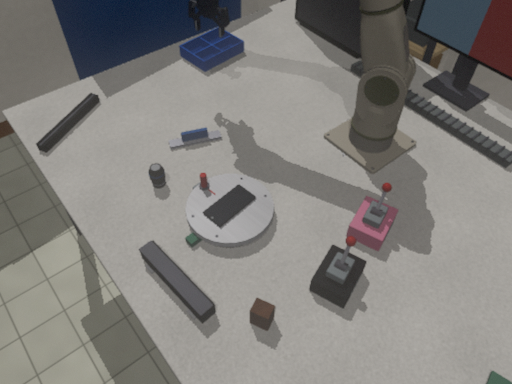

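View pics/a_top.png

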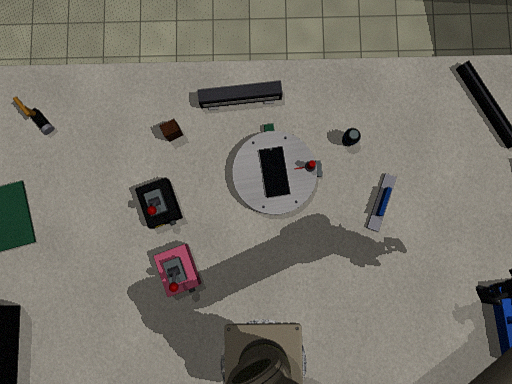

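View pics/a_wrist.png

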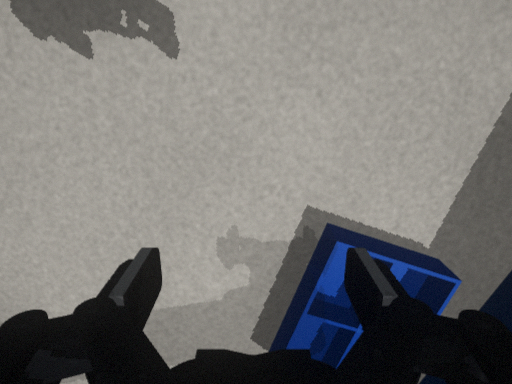

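```bash
cat > h.py <<'E'
import numpy as np, cv2
from workcell import get_obs, camera
from scipy.spatial.transform import Rotation as Ro
def f(c): return 192/np.tan(np.radians(c["fov_y"])/2)
def ext(c,o=None):
    if "R" in c: return np.array(c["R"]),np.array(c["t"])
    T=np.eye(4);T[:3,:3]=Ro.from_quat(o["ee_rot"]).as_matrix();T[:3,3]=o["position"]
    M=np.linalg.inv(T@c["tool_from_camera"]);return M[:3,:3],M[:3,3]
def bp(c,u,v,z,o=None):
    R,t=ext(c,o);d=R.T@np.array([(u-c["cx"])/f(c),(v-c["cy"])/f(c),1]);C=-R.T@t
    return C+d*(z-C[2])/d[2]
def pj(c,X,o=None):
    R,t=ext(c,o);q=R@np.asarray(X,float)+t
    return q[:2]/q[2]*f(c)+[c["cx"],c["cy"]]
def crop(im,x0,y0,x1,y1,s,name):
    cv2.imwrite(name,cv2.resize(im[y0:y1,x0:x1],None,fx=s,fy=s,interpolation=cv2.INTER_CUBIC))
E
python3 - <<'E'
from h import *
c=camera("top");im=c["img"]
crop(im,225,110,425,245,4,"pics/b1.png")
crop(im,120,100,220,300,3,"pics/b2.png")
c=camera("scene");crop(c["img"],130,110,290,260,4,"pics/b3.png")
E
```

```text
(no output)
```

View pics/b1.png

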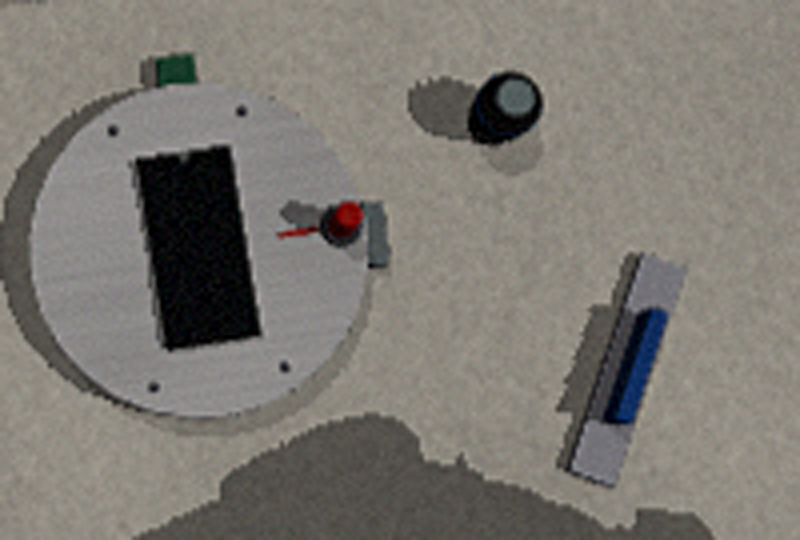

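View pics/b2.png

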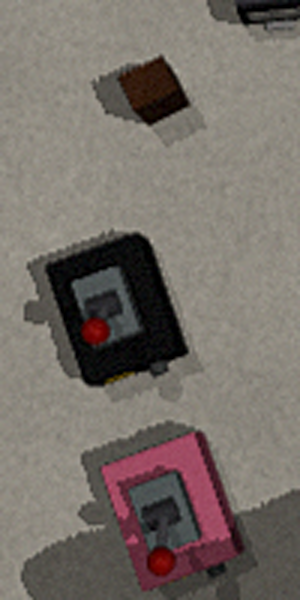

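View pics/b3.png

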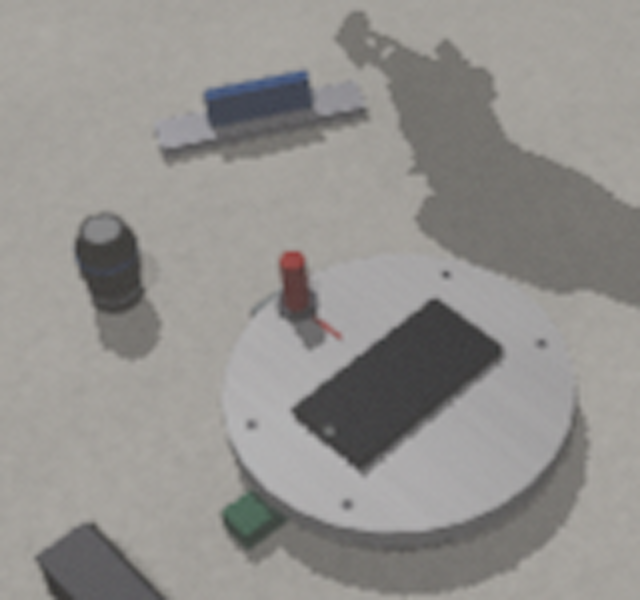

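```bash
python3 - <<'E'
from h import *
np.set_printoptions(precision=4,suppress=True)
c=camera("top")
R,t=ext(c);print("cam",-R.T@t)
def b(x,y,z,x0=225,y0=110,s=4): return bp(c,x0+(x+.5)/s-.5,y0+(y+.5)/s-.5,z)
ph=np.array([b(x,y,.049) for x,y in[(133,157),(231,146),(262,338),(165,351)]])
print("phone",ph,ph.mean(0));print(np.linalg.norm(ph-np.roll(ph,-1,0),axis=1))
for a,bb in((0,3),(1,2)):
    d=ph[a]-ph[bb];print(np.arctan2(d[1],d[0]))
p=b(350,213,.092);print("post",p,np.linalg.norm((p-ph.mean(0))[:2]),np.arctan2(*(p-ph.mean(0))[[1,0]]))
e=np.array([b(x,y,.012) for x,y in[(642,252),(686,265),(613,487),(570,470)]])
print("edge",e,e.mean(0));print(np.linalg.norm(e-np.roll(e,-1,0),axis=1))
r=np.array([b(x,y,.046) for x,y in[(650,309),(667,310),(630,424),(610,422)]])
print("rib",r,r.mean(0));print(np.linalg.norm(r-np.roll(r,-1,0),axis=1))
print("tabs g",b(177,70,.03),"grey",b(378,235,.03))
print("lens",b(515,97,.075))
t_=lambda x,y,z:b(x,y,z,120,100,3)
print("ctl corners",[t_(x,y,.055) for x,y in[(48,268),(142,235),(187,352),(98,385)]])
print("ball",t_(96,331,.147),"block",t_(147,85,.07), "pink ball",t_(161,562,.147))
E
```

```text
cam [0.383  0.0073 1.2422]
phone [[ 0.6454  0.0046  0.049 ]
 [ 0.6524 -0.0703  0.049 ]
 [ 0.5048 -0.09    0.049 ]
 [ 0.4962 -0.0168  0.049 ]] [ 0.5747 -0.0431  0.049 ]
[0.0752 0.149  0.0737 0.1507]
0.14296896092491107
0.13295323801525785
post [ 0.5911 -0.1531  0.092 ] 0.1112495243955316 -1.42281500550932
edge [[ 0.5705 -0.3897  0.012 ]
 [ 0.5597 -0.4231  0.012 ]
 [ 0.3892 -0.3583  0.012 ]
 [ 0.4027 -0.3261  0.012 ]] [ 0.4805 -0.3743  0.012 ]
[0.0351 0.1825 0.0349 0.1795]
rib [[ 0.5219 -0.3825  0.046 ]
 [ 0.5209 -0.3952  0.046 ]
 [ 0.4356 -0.3631  0.046 ]
 [ 0.4374 -0.3483  0.046 ]] [ 0.4789 -0.3723  0.046 ]
[0.0127 0.0911 0.0149 0.0911]
tabs g [ 0.7179 -0.0309  0.03  ] grey [ 0.5848 -0.1827  0.03  ]
lens [ 0.6796 -0.2812  0.075 ]
ctl corners [array([0.528, 0.376, 0.055]), array([0.5598, 0.2812, 0.055 ]), array([0.4411, 0.2353, 0.055 ]), array([0.4097, 0.3242, 0.055 ])]
ball [0.4574 0.302  0.147 ] block [0.7105 0.2737 0.07  ] pink ball [0.2473 0.2407 0.147 ]
```

```bash
cat >> h.py <<'E'
def st():
    o=get_obs();M=Ro.from_quat(o["ee_rot"]).as_matrix()
    return o,M
def rep(target=None,zang=None):
    o,M=st();p=o["position"]
    za=np.arctan2(M[1,2],M[0,2])
    print("t %.2f"%o["clock"],"p",p.round(4),"zang %.4f"%za,"tilt",M[:,0].round(4),"F",o["ft_force"].round(1),"w %.3f"%o["grip_width"],"j",o["joint_pos"].round(2))
    if zang is not None:
        d=(zang-za+np.pi/2)%np.pi-np.pi/2; print("turn about tool x: %.4f (opposite sign of world yaw); jaws mod pi"%(-d))
    if target is not None:
        print("shift tool xyz",(M.T@(np.array(target)-p)).round(4))
E
python3 - <<'E'
from h import *
rep([0.591,-0.153,0.15],0.14)
E
```

```text
t 0.30 p [ 0.2621 -0.5673  0.2019] zang -1.1380 tilt [-2.e-04  4.e-04 -1.e+00] F [ 0.2 -0.3 -0.7] w 1.000 j [ 1.12  0.33 -0.06  1.46  0.02  1.35 -0.09]
turn about tool x: -1.2780 (opposite sign of world yaw); jaws mod pi
shift tool xyz [ 0.0519  0.4723 -0.2381]
```

>>> play_rows(increments="0.002 0.043 -0.0216 0;0.002 0.043 -0.0216 0;0.002 0.043 -0.0216 0;0.002 0.043 -0.0216 0;0.002 0.043 -0.0216 0;0.002 0.043 -0.0216 0;0.002 0.043 -0.0216 0;0.002 0.043 -0.0216 0;0.002 0.043 -0.0216 0;0.002 0.043 -0.0216 0;0.002 0.043 -0.0216 0;0 0 0 -0.15;0 0 0 -0.15;0 0 0 -0.15;0 0 0 -0.15;0 0 0 -0.15;0 0 0 -0.15;0 0 0 -0.15;0 0 0 -0.15", hand=-1)

```text
clock: 2.2
position: [0.6035, -0.1354, 0.1763]
ee_rot: [-0.018, 0.707, 0.018, 0.706]
ft_force: [0.9, -0.6, -0.1]
grip_width: 1.0
```

```bash
python3 - <<'E'
from h import *
rep([0.591,-0.153,0.15],0.14)
o,_=st();c=camera("wrist");cv2.imwrite("pics/c1.png",c["img"])
E
```

```text
t 2.20 p [ 0.6035 -0.1354  0.1763] zang 0.0511 tilt [-1.3e-03  4.0e-04 -1.0e+00] F [ 0.9 -0.6 -0.1] w 1.000 j [ 0.58  0.39 -0.56  1.49  0.21  1.32  0.05]
turn about tool x: -0.0889 (opposite sign of world yaw); jaws mod pi
shift tool xyz [ 0.0263 -0.017  -0.0133]
```

View pics/c1.png

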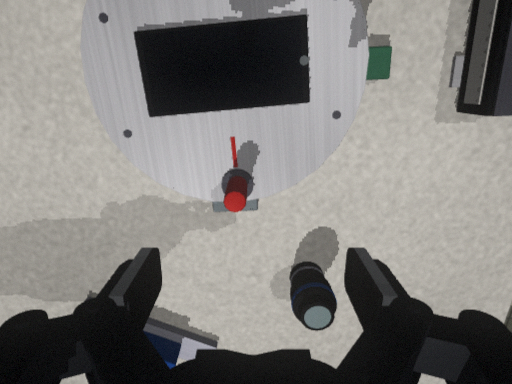

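```bash
python3 - <<'E'
from h import *
o,_=st();c=camera("wrist")
np.set_printoptions(precision=4,suppress=True)
print("post",bp(c,235.3,202,.092,o))
print("expected px",pj(c,[.5911,-.1531,.092],o))
ph=np.array([bp(c,u,v,.049,o) for u,v in[(136,32),(307,14),(309,102),(149,117)]]);print(ph,ph.mean(0))
print("lens",bp(c,318,317,.075,o), "green",bp(c,379,62,.03,o),"grey",bp(c,236,206,.03,o))
rep()
E
```

```text
post [ 0.5894 -0.1534  0.092 ]
expected px [237.333  201.8228]
[[ 0.4967 -0.0206  0.049 ]
 [ 0.6404  0.0017  0.049 ]
 [ 0.6502 -0.069   0.049 ]
 [ 0.5049 -0.0911  0.049 ]] [ 0.5731 -0.0447  0.049 ]
lens [ 0.6796 -0.2814  0.075 ] green [ 0.7142 -0.0301  0.03  ] grey [ 0.588  -0.1812  0.03  ]
t 2.30 p [ 0.6034 -0.1355  0.1762] zang 0.0473 tilt [-0.0014  0.0007 -1.    ] F [ 0.9  0.  -0.5] w 0.998 j [ 0.58  0.39 -0.56  1.49  0.21  1.32  0.05]
```

>>> play_rows(increments="0 -0.017 -0.014 0;0 0 0 -0.09;0 0 0 0;0 0 0 0")

```text
clock: 2.7
position: [0.5898, -0.1535, 0.176]
ee_rot: [-0.042, 0.706, 0.043, 0.705]
ft_force: [0.3, 0.4, -0.4]
grip_width: 1.0
```

```bash
python3 - <<'E'
from h import *
rep([0.590,-0.153,0.060],0.145)
E
```

```text
t 2.70 p [ 0.5898 -0.1535  0.176 ] zang 0.1199 tilt [-0.0015  0.0011 -1.    ] F [ 0.3  0.4 -0.4] w 1.000 j [ 0.63  0.37 -0.57  1.51  0.2   1.32  0.16]
turn about tool x: -0.0251 (opposite sign of world yaw); jaws mod pi
shift tool xyz [0.116  0.0004 0.0004]
```

>>> play_rows(increments="0.04 0 0 -0.025;0.04 0 0 0;0.025 0 0 0;0.012 0 0 0;0 0 0 0")

```text
clock: 3.2
position: [0.592, -0.1523, 0.057]
ee_rot: [-0.045, 0.705, 0.045, 0.707]
ft_force: [-0.4, -0.5, 0.9]
grip_width: 1.0
```

>>> play_rows(increments="0 0 0 0;0 0 0 0;0 0 0 0;0 0 0 0;0 0 0 0;0 0 0 0", hand=1, squeeze=25)

```text
clock: 3.8
position: [0.5955, -0.1525, 0.0637]
ee_rot: [-0.045, 0.702, 0.043, 0.709]
ft_force: [0.2, -0.4, -0.5]
grip_width: 0.0
```

```bash
python3 - <<'E'
from h import *
rep([0.590,-0.153,0.060],0.145)
c=camera("scene");crop(c["img"],130,110,290,260,4,"pics/d1.png")
E
```

```text
t 3.80 p [ 0.5955 -0.1525  0.0637] zang 0.1254 tilt [ 0.0102 -0.0018 -0.9999] F [ 0.2 -0.4 -0.5] w 0.000 j [ 0.6   0.47 -0.54  1.63  0.27  1.1   0.11]
turn about tool x: -0.0196 (opposite sign of world yaw); jaws mod pi
shift tool xyz [ 0.0036  0.0002 -0.0055]
```

View pics/d1.png

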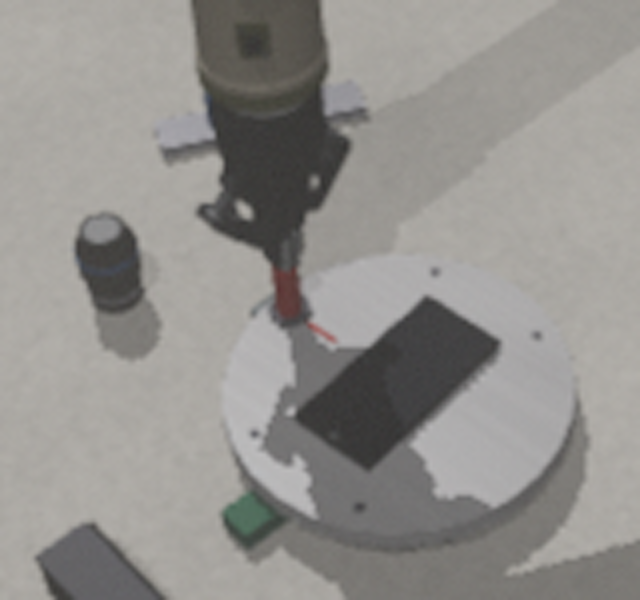

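```bash
python3 - <<'E'
from h import *
o,_=st();c=camera("wrist");cv2.imwrite("pics/e1.png",c["img"])
print("tcp in wrist px",pj(c,o["position"],o))
c=camera("top");crop(c["img"],225,110,425,245,4,"pics/e2.png")
c=camera("scene");crop(c["img"],170,120,230,200,8,"pics/e3.png");print((pj(c,o["position"])-[170,120])*8, (pj(c,o["position"]-[0,0,.008])-[170,120])*8)
E
```

```text
tcp in wrist px [252.87122633 225.06370059]
[251.3560284  494.06274014] [253.12235795 508.06487078]
```

View pics/e1.png

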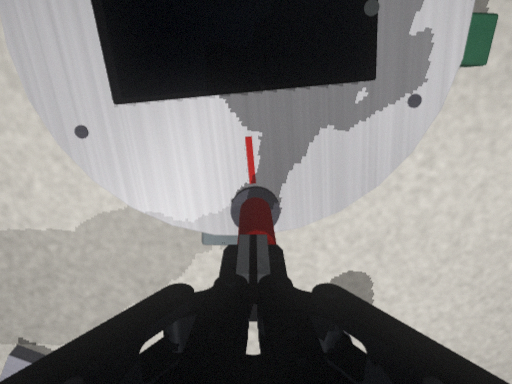

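View pics/e2.png

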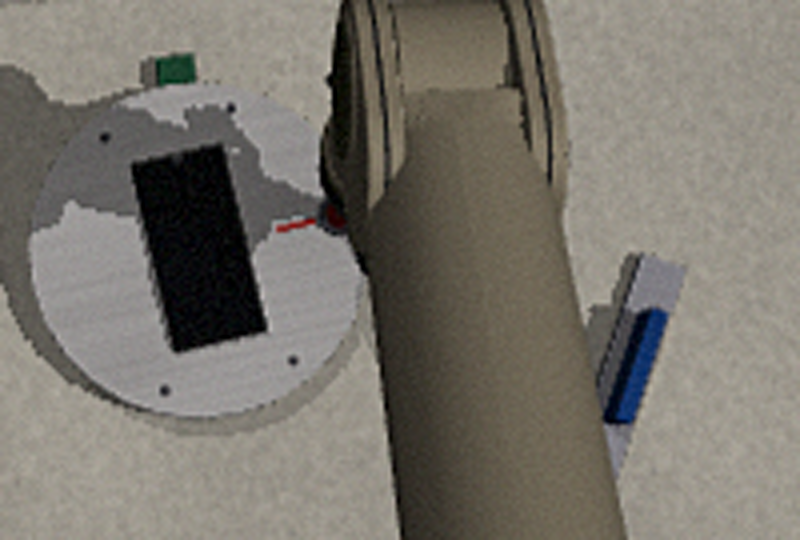

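View pics/e3.png

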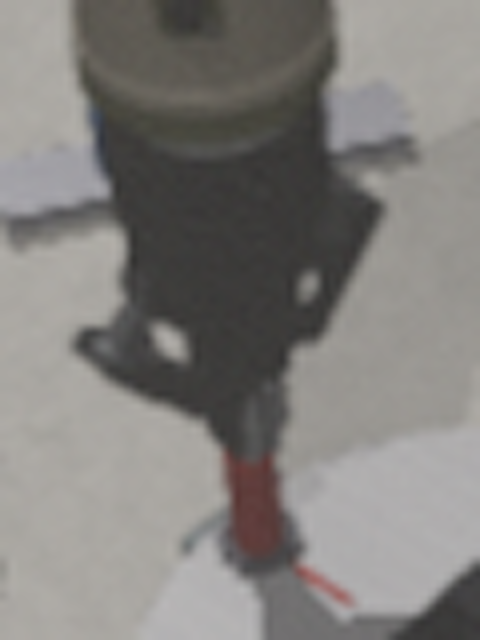

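```bash
python3 - <<'E'
from h import *
o,M=st();c=camera("wrist")
for s in(-.03,-.02,-.01,0,.008):
    print(s,pj(c,o["position"]+M[:,0]*s,o))
print("post base",bp(c,255,210,.042,o)) 
cs=camera("scene")
print("ring", bp(c,255,207,.045,o))
for z in (.05,.07,.092): print(z,pj(c,[*(bp(c,255,210,.042,o)[:2]),z],o))
rep()
E
```

```text
-0.03 [252.87238049 250.29106689]
-0.02 [252.87193331 240.93416862]
-0.01 [252.87153384 232.57559068]
0 [252.87117484 225.06365325]
0.008 [252.87091279 219.58060811]
post base [ 0.59647167 -0.15149549  0.042     ]
ring [ 0.59601041 -0.14824814  0.045     ]
0.05 [255.19468524 214.82119953]
0.07 [255.75299223 228.64715476]
0.092 [256.52034427 247.64991674]
t 4.10 p [ 0.595  -0.1527  0.063 ] zang 0.1252 tilt [ 0.0091 -0.0017 -1.    ] F [-1.5 -0.4  5.4] w 0.002 j [ 0.6   0.47 -0.54  1.63  0.27  1.1   0.11]
```

```bash
python3 - <<'E'
from h import *
im=cv2.imread("pics/e1.png");crop(im,190,170,330,330,5,"pics/e4.png")
im=cv2.imread("pics/e4.png");cv2.imwrite("pics/e5.png",np.clip(im[:600].astype(float)*1.8,0,255).astype(np.uint8))
E
```

```text
(no output)
```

View pics/e5.png

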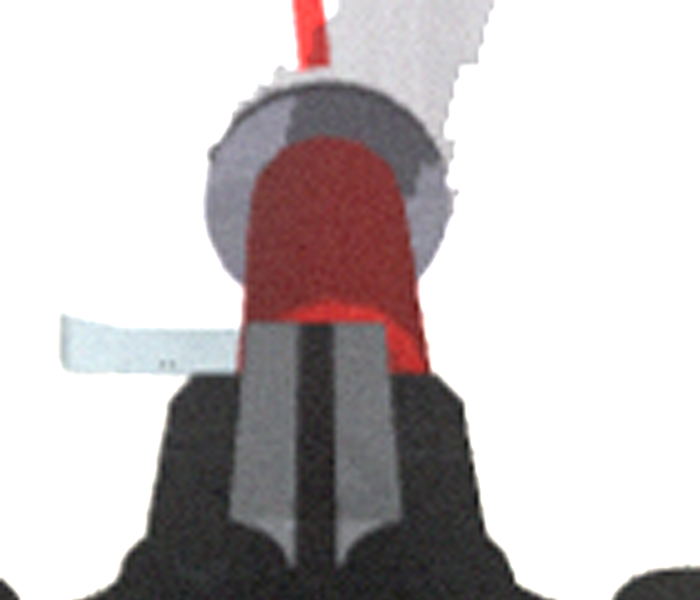

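>>> play_rows(increments="-0.03 0 0 0;-0.03 0 0 0;0 0 0 0;0 0 0 0;0 0 0 0;0 0 0 0", hand=-1)

```text
clock: 4.7
position: [0.5923, -0.1525, 0.1212]
ee_rot: [-0.044, 0.704, 0.044, 0.707]
ft_force: [-0.0, 0.7, 0.2]
grip_width: 0.991
```

```bash
python3 - <<'E'
from h import *
rep([0.595,-0.152,0.09],0.2)
o,_=st();c=camera("wrist");cv2.imwrite("pics/f1.png",c["img"])
E
```

```text
t 4.70 p [ 0.5923 -0.1525  0.1212] zang 0.1250 tilt [ 3.5e-03 -1.0e-04 -1.0e+00] F [-0.   0.7  0.2] w 0.991 j [ 0.62  0.41 -0.56  1.58  0.23  1.21  0.14]
turn about tool x: -0.0750 (opposite sign of world yaw); jaws mod pi
shift tool xyz [0.0312 0.0002 0.0026]
```

View pics/f1.png

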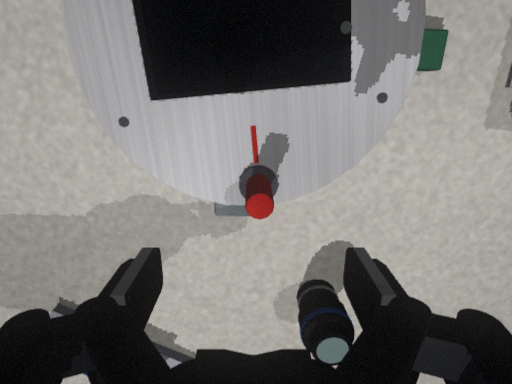

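```bash
python3 - <<'E'
from h import *
o,_=st();c=camera("wrist")
p=bp(c,260,205,.092,o);print(p)
d=p[:2]-[.574,-.044];print(np.hypot(*d),np.arctan2(d[1],d[0]),np.arctan2(d[1],d[0])+1.571)
rep([p[0],p[1],.024],np.arctan2(d[1],d[0])+1.571)
E
```

```text
[ 0.59691757 -0.15049573  0.092     ]
0.1089337205483452 -1.3588318210055146 0.21216817899448537
t 4.80 p [ 0.5923 -0.1524  0.1212] zang 0.1251 tilt [ 0.0034 -0.     -1.    ] F [0.1 0.4 0. ] w 1.003 j [ 0.62  0.41 -0.56  1.58  0.23  1.21  0.14]
turn about tool x: -0.0870 (opposite sign of world yaw); jaws mod pi
shift tool xyz [0.0972 0.0014 0.0045]
```

>>> play_rows(increments="0.03 0.001 0.0045 -0.09;0.025 0 0 0;0.015 0 0 0;0.01 0 0 0;0.005 0 0 0;0 0 0 0")

```text
clock: 5.4
position: [0.5972, -0.151, 0.0326]
ee_rot: [-0.077, 0.702, 0.077, 0.704]
ft_force: [0.2, 0.1, 0.5]
grip_width: 1.007
```

```bash
python3 - <<'E'
from h import *
rep([0.597,-0.1505,0.03],.21)
o,_=st();c=camera("wrist");cv2.imwrite("pics/g1.png",c["img"])
E
```

```text
t 5.40 p [ 0.5972 -0.151   0.0326] zang 0.2177 tilt [ 3.1e-03  1.0e-04 -1.0e+00] F [0.2 0.1 0.5] w 1.007 j [ 0.6   0.52 -0.55  1.65  0.3   1.06  0.18]
turn about tool x: 0.0077 (opposite sign of world yaw); jaws mod pi
shift tool xyz [ 0.0026  0.0005 -0.0001]
```

View pics/g1.png

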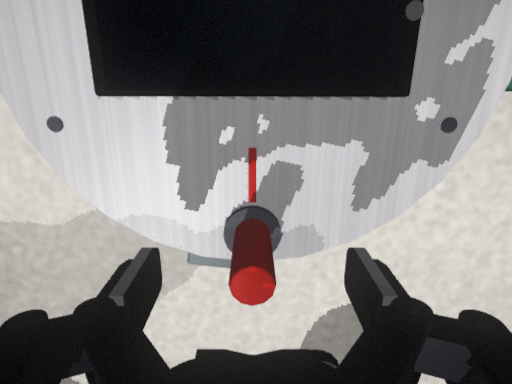

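Post stands between the open fingers (top at ~(252,285)). Closing.

>>> play_rows(increments="0 0 0 0;0 0 0 0;0 0 0 0;0 0 0 0;0 0 0 0", hand=1, squeeze=25)

```text
clock: 5.95
position: [0.5991, -0.1516, 0.0363]
ee_rot: [-0.078, 0.7, 0.076, 0.706]
ft_force: [0.1, -0.2, -1.4]
grip_width: 0.221
```

```bash
python3 - <<'E'
from h import *
rep()
o,_=st();c=camera("wrist");cv2.imwrite("pics/g2.png",c["img"])
E
```

```text
t 5.95 p [ 0.5991 -0.1516  0.0363] zang 0.2172 tilt [ 0.0078 -0.0017 -1.    ] F [ 0.1 -0.2 -1.4] w 0.221 j [ 0.6   0.51 -0.55  1.64  0.3   1.06  0.18]
```

View pics/g2.png

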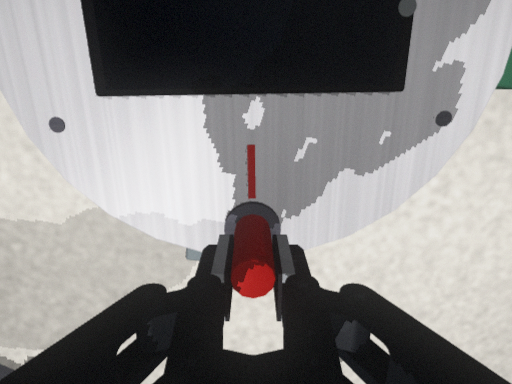

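>>> play_rows(increments="0 0.0005 0.0109 -0.1;0 0.0005 0.0109 -0.1;0 0.0005 0.0109 -0.1;0 0.0005 0.0109 -0.1;0 0.0005 0.0109 -0.1")

```text
clock: 6.5
position: [0.6461, -0.1277, 0.0363]
ee_rot: [-0.253, 0.66, 0.251, 0.661]
ft_force: [-3.3, -0.5, 2.3]
grip_width: 0.224
```

```bash
cat >>h.py <<'E'
S=np.array([.574,-.044])
def arc():
    o,M=st();d=o["position"][:2]-S
    a=np.arctan2(d[1],d[0]);za=np.arctan2(M[1,2],M[0,2]);print("R %.4f ang %.4f zang-tangent %.4f"%(np.hypot(*d),a,(za-a-np.pi/2+np.pi/2)%np.pi-np.pi/2))
E
python3 - <<'E'
from h import *
rep();arc()
E
```

```text
t 6.50 p [ 0.6461 -0.1277  0.0363] zang 0.7298 tilt [ 0.0033 -0.0018 -1.    ] F [-3.3 -0.5  2.3] w 0.224 j [ 0.58  0.62 -0.63  1.52  0.39  1.13  0.6 ]
R 0.1105 ang -0.8598 zang-tangent 0.0188
```

Good. Continue.

>>> play_rows(increments="0 0.0007 0.0109 -0.095;0 0.0005 0.0109 -0.1;0 0.0005 0.0109 -0.1;0 0.0005 0.0109 -0.1;0 0.0005 0.0109 -0.1;0 0.0005 0.0109 -0.1;0 0.0005 0.0109 -0.1")

```text
clock: 7.2
position: [0.6831, -0.0628, 0.0364]
ee_rot: [-0.47, 0.53, 0.466, 0.53]
ft_force: [5.2, -0.9, 1.6]
grip_width: 0.223
```

```bash
python3 - <<'E'
from h import *
rep();arc()
E
```

```text
t 7.20 p [ 0.6831 -0.0628  0.0364] zang 1.4464 tilt [ 0.003  -0.0032 -1.    ] F [ 5.2 -0.9  1.6] w 0.223 j [ 0.54  0.72 -0.76  1.43  0.51  1.2   1.16]
R 0.1107 ang -0.1708 zang-tangent 0.0465
```

>>> play_rows(increments="0 0.0008 0.0100 -0.08;0 0.0006 0.0080 -0.065;0 0.0003 0.005 -0.04;0 0.0002 0.004 -0.035;0 0.0002 0.004 -0.03;0 0.0002 0.004 -0.02;0 0.0002 0.004 0")

```text
clock: 7.9
position: [0.6845, -0.0339, 0.0364]
ee_rot: [0.543, -0.462, -0.53, -0.459]
ft_force: [4.1, -12.0, -0.1]
grip_width: 0.224
```

```bash
python3 - <<'E'
from h import *
rep();arc()
E
```

```text
t 7.90 p [ 0.6845 -0.0339  0.0364] zang 1.7228 tilt [ 0.0103 -0.0148 -0.9998] F [  4.1 -12.   -0.1] w 0.224 j [ 0.52  0.73 -0.81  1.44  0.56  1.2   1.36]
R 0.1110 ang 0.0912 zang-tangent 0.0609
```

>>> play_rows(increments="0 0 0.005 0;0 0 0.005 0;0 0 0.003 0")

```text
clock: 8.2
position: [0.6846, -0.0346, 0.0364]
ee_rot: [0.544, -0.468, -0.524, -0.459]
ft_force: [0.4, -5.8, 0.0]
grip_width: 0.218
```

>>> play_rows(increments="0 0 0 0;0 0 0 0;0 0 0 0;0 0 0 0", hand=-1)

```text
clock: 8.6
position: [0.684, -0.0335, 0.0362]
ee_rot: [0.544, -0.467, -0.525, -0.458]
ft_force: [0.6, -0.2, 0.1]
grip_width: 0.887
```

```bash
python3 - <<'E'
from h import *
rep();arc()
E
```

```text
t 8.60 p [ 0.684  -0.0335  0.0362] zang 1.7143 tilt [ 0.012  -0.028  -0.9995] F [ 0.6 -0.2  0.1] w 0.887 j [ 0.51  0.72 -0.8   1.44  0.57  1.2   1.34]
R 0.1105 ang 0.0953 zang-tangent 0.0482
```

>>> play_rows(increments="-0.04 0 0 0;-0.05 0 0 0;-0.05 0 0 0;0 0 0 0;0 0 0 0")

```text
clock: 9.1
position: [0.6807, -0.027, 0.1793]
ee_rot: [0.543, -0.467, -0.527, -0.457]
ft_force: [0.4, 0.2, -1.3]
grip_width: 1.001
```

```bash
python3 - <<'E'
from h import *
rep();arc()
c=camera("top");crop(c["img"],225,110,425,245,4,"pics/h1.png")
o,_=st();c=camera("wrist");cv2.imwrite("pics/h2.png",c["img"])
c=camera("scene");crop(c["img"],130,110,290,260,4,"pics/h3.png")
E
```

```text
t 9.10 p [ 0.6807 -0.027   0.1793] zang 1.7182 tilt [ 0.008  -0.0254 -0.9996] F [ 0.4  0.2 -1.3] w 1.001 j [ 0.52  0.6  -0.86  1.3   0.48  1.44  1.4 ]
R 0.1080 ang 0.1577 zang-tangent -0.0103
```

View pics/h1.png

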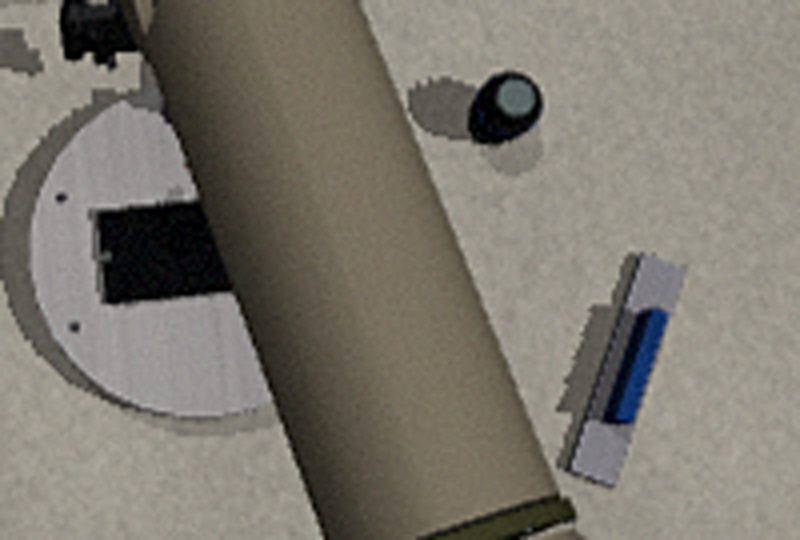

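View pics/h2.png

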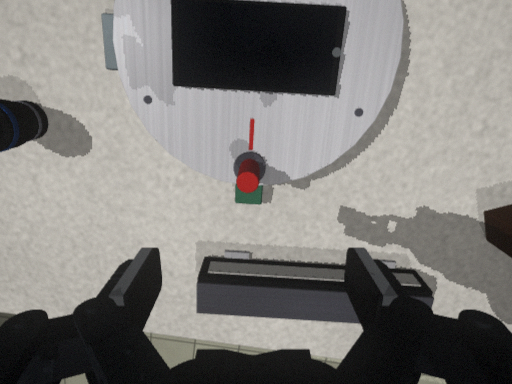

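View pics/h3.png

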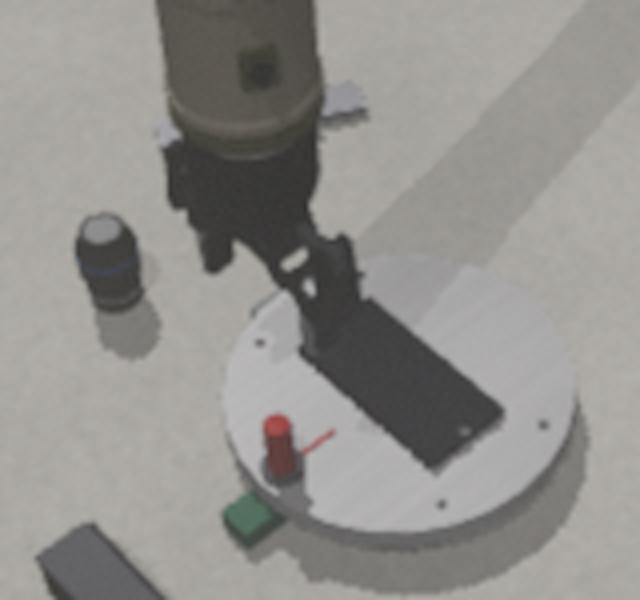

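```bash
python3 - <<'E'
from h import *
o,_=st();c=camera("wrist")
P=[bp(c,u,v,.049,o)[:2] for u,v in[(172,86),(335,95),(346,8)]];P=np.array(P);print(P)
d=P[1]-P[0];print(np.arctan2(d[1],d[0]),np.hypot(*d),np.hypot(*(P[2]-P[1])),(P[0]+P[2])/2)
p=bp(c,247,181,.092,o);print(p,np.arctan2(*(p[:2]-S)[::-1]))
rep([.48,-.373,.15],1.206)
E
```

```text
[[ 0.61491548 -0.11440175]
 [ 0.60095998  0.03209558]
 [ 0.53169967  0.0254029 ]]
1.6657708521346435 0.14716054061344866 0.06958291836906828 [ 0.57330758 -0.04449942]
[ 0.6799923  -0.03482871  0.092     ] 0.08631295444985727
t 9.30 p [ 0.6801 -0.0274  0.1776] zang 1.7181 tilt [ 0.0056 -0.0254 -0.9997] F [-0.4 -0.6  0.3] w 1.000 j [ 0.52  0.61 -0.86  1.3   0.48  1.44  1.4 ]
turn about tool x: 0.5121 (opposite sign of world yaw); jaws mod pi
shift tool xyz [ 0.0353  0.2487 -0.3117]
```

>>> play_rows(increments="0 0.0277 -0.0346 0;0 0.0277 -0.0346 0;0 0.0277 -0.0346 0;0 0.0277 -0.0346 0;0 0.0277 -0.0346 0;0 0.0277 -0.0346 0;0 0.0277 -0.0346 0;0 0.0277 -0.0346 0;0 0.0277 -0.0346 0;0 0 0 0.128;0 0 0 0.128;0 0 0 0.128;0 0 0 0.128;0 0 0 0;0 0 0 0")

```text
clock: 10.8
position: [0.46, -0.3848, 0.1644]
ee_rot: [-0.395, 0.593, 0.398, 0.578]
ft_force: [0.5, 0.3, -0.5]
grip_width: 1.0
```

```bash
python3 - <<'E'
from h import *
rep([.48,-.373,.12],1.206)
c=camera("top");crop(c["img"],225,110,425,245,4,"pics/i1.png");cv2.imwrite("pics/top_i.png",c["img"])
o,_=st();c=camera("wrist");cv2.imwrite("pics/i2.png",c["img"])
E
```

```text
t 10.80 p [ 0.46   -0.3848  0.1644] zang 1.1899 tilt [-0.0195 -0.0076 -0.9998] F [ 0.5  0.3 -0.5] w 1.000 j [ 1.19  0.4  -0.74  1.54  0.29  1.32  1.6 ]
turn about tool x: -0.0161 (opposite sign of world yaw); jaws mod pi
shift tool xyz [ 0.0439 -0.0149  0.019 ]
```

View pics/i1.png

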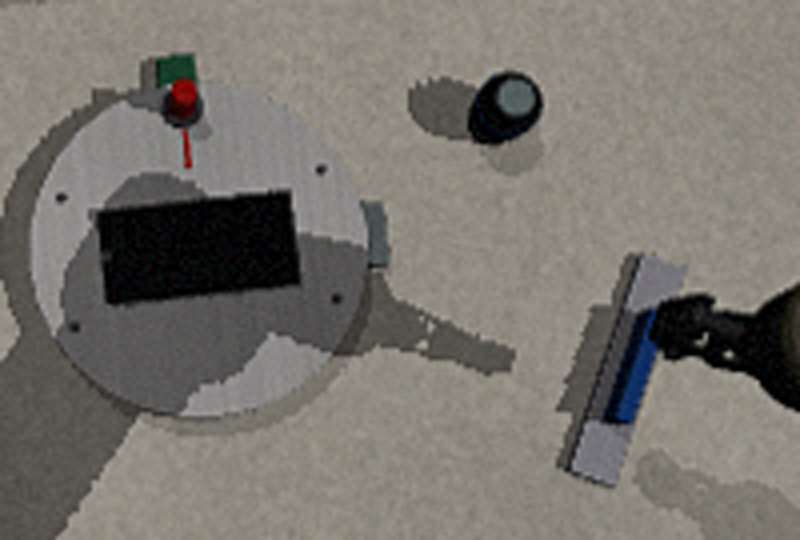

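View pics/i2.png

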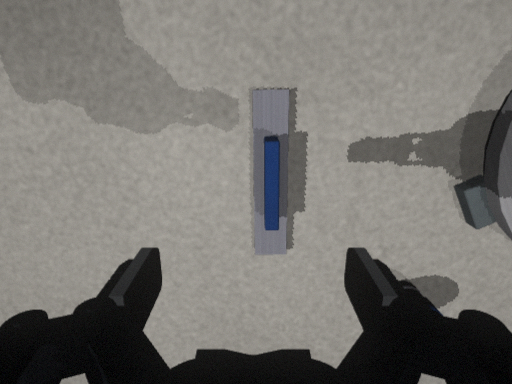

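```bash
python3 - <<'E'
from h import *
o,_=st();c=camera("wrist")
np.set_printoptions(precision=4,suppress=True)
r=np.array([bp(c,u,v,.046,o) for u,v in[(264.5,138),(278.5,138),(279.5,229.5),(265,230)]])
b=np.array([bp(c,u,v,.012,o) for u,v in[(252,88),(289.5,88),(287,252),(255.5,253.5)]])
for q in(r,b):
    d=(q[0]+q[1]-q[2]-q[3])/2;print(q.mean(0),np.linalg.norm(q-np.roll(q,-1,0),axis=1),np.linalg.norm(d),np.arctan2(d[1],d[0])%np.pi-np.pi)
ct=camera("top")
P=np.array([bp(ct,225+(x+.5)/4-.5,110+(y+.5)/4-.5,.049) for x,y in[(100,211),(291,190),(300,283),(108,304)]])
d=(P[1]+P[2]-P[0]-P[3])/2
print(P,P.mean(0),np.arctan2(d[1],d[0]),np.linalg.norm(P-np.roll(P,-1,0),axis=1))
p=bp(ct,225+184.5/4-.5,110+92/4,.092);print("post",p,np.arctan2(*(p[:2]-P.mean(0)[:2])[::-1]))
rep()
E
```

```text
[ 0.4767 -0.374   0.046 ] [0.0128 0.0909 0.0144 0.0915] 0.09121867315947292 -0.3562710472698831
[ 0.4771 -0.3736  0.012 ] [0.0365 0.1779 0.0359 0.1801] 0.1789688338430646 -0.3620136419855169
[[ 0.6041  0.0305  0.049 ]
 [ 0.6175 -0.115   0.049 ]
 [ 0.546  -0.1198  0.049 ]
 [ 0.5327  0.0255  0.049 ]] [ 0.5751 -0.0447  0.049 ] -1.479055450671998 [0.1461 0.0716 0.1459 0.0716]
post [ 0.6829 -0.0338  0.092 ] 0.10098194125707695
t 11.00 p [ 0.4604 -0.3849  0.1651] zang 1.1883 tilt [-0.0185 -0.0081 -0.9998] F [0.1 0.5 0.7] w 0.999 j [ 1.19  0.4  -0.74  1.54  0.29  1.32  1.6 ]
```

>>> play_rows(increments="0 -0.003 0.0198 -0.022;0.045 0 0 0;0.035 0 0 0;0 0 0 0")

```text
clock: 11.4
position: [0.4724, -0.3656, 0.0845]
ee_rot: [-0.405, 0.586, 0.405, 0.574]
ft_force: [0.7, 0.9, 0.4]
grip_width: 1.001
```

```bash
python3 - <<'E'
from h import *
rep([.478,-.374,0.0],1.210)
o,_=st();c=camera("wrist");cv2.imwrite("pics/j1.png",c["img"])
E
```

```text
t 11.40 p [ 0.4724 -0.3656  0.0845] zang 1.2189 tilt [-0.0144 -0.0097 -0.9998] F [0.7 0.9 0.4] w 1.001 j [ 1.15  0.47 -0.73  1.64  0.35  1.17  1.55]
turn about tool x: 0.0089 (opposite sign of world yaw); jaws mod pi
shift tool xyz [ 0.0845 -0.009  -0.0048]
```

View pics/j1.png

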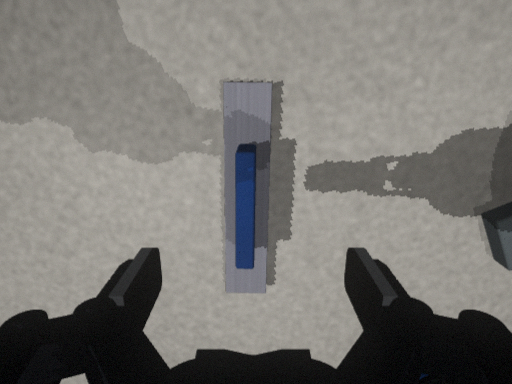

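>>> play_rows(increments="0.03 -0.009 -0.0048 0.009;0.03 0 0 0;0.015 0 0 0;0.006 0 0 0;0 0 0 0")

```text
clock: 11.95
position: [0.486, -0.3771, 0.014]
ee_rot: [-0.408, 0.586, 0.398, 0.577]
ft_force: [0.4, -0.1, 0.2]
grip_width: 1.0
```

```bash
python3 - <<'E'
from h import *
rep([.478,-.374,0.0],1.210)
o,_=st();c=camera("wrist");cv2.imwrite("pics/j2.png",c["img"])
E
```

```text
t 11.95 p [ 0.486  -0.3771  0.014 ] zang 1.2122 tilt [-0.0025 -0.0184 -0.9998] F [ 0.4 -0.1  0.2] w 1.000 j [ 1.1   0.57 -0.69  1.66  0.43  1.05  1.5 ]
turn about tool x: 0.0022 (opposite sign of world yaw); jaws mod pi
shift tool xyz [0.0139 0.0086 0.0003]
```

View pics/j2.png

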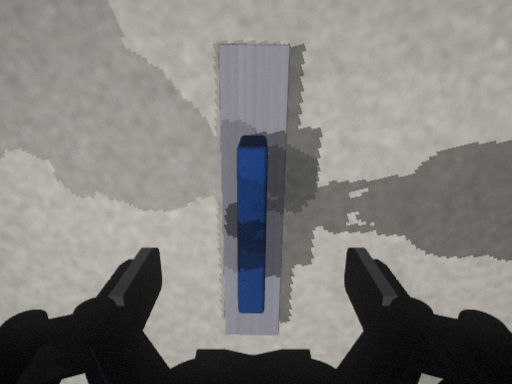

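>>> play_rows(increments="0.006 0.0086 0 0;0.006 0 0 0;0 0 0 0")

```text
clock: 12.3
position: [0.4789, -0.3753, 0.0049]
ee_rot: [-0.409, 0.585, 0.396, 0.577]
ft_force: [-1.4, -0.1, -0.1]
grip_width: 1.002
```

>>> play_rows(increments="0 0 0 0;0 0 0 0;0 0 0 0;0 0 0 0;0 0 0 0;0 0 0 0", hand=1, squeeze=60)

```text
clock: 12.9
position: [0.4794, -0.3756, 0.006]
ee_rot: [-0.41, 0.585, 0.396, 0.577]
ft_force: [-1.4, 0.2, 1.6]
grip_width: 0.145
```

```bash
python3 - <<'E'
from h import *
rep([.478,-.374,0.0],1.210)
o,_=st();c=camera("wrist");cv2.imwrite("pics/j3.png",c["img"])
E
```

```text
t 12.90 p [ 0.4794 -0.3756  0.006 ] zang 1.2118 tilt [ 0.0022 -0.0227 -0.9997] F [-1.4  0.2  1.6] w 0.145 j [ 1.11  0.57 -0.68  1.69  0.43  1.03  1.49]
turn about tool x: 0.0018 (opposite sign of world yaw); jaws mod pi
shift tool xyz [0.006  0.002  0.0011]
```

View pics/j3.png

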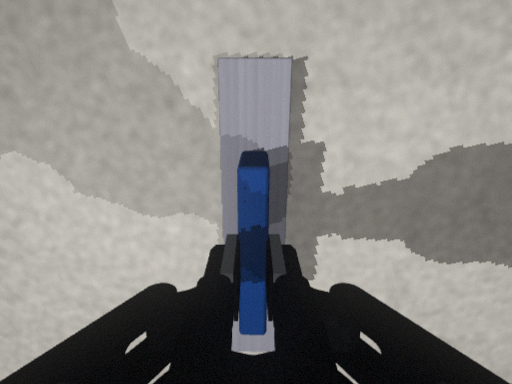

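>>> play_rows(increments="-0.02 0 0 0;-0.03 0 0 0;-0.04 0 0 0;-0.03 0 0 0;0 0 0 0.12;0 0 0 0.12;0 0 0 0.12;0 0 0 0.12;0 0 0 0.12;0 0 0 0.12;0 0 0 0.12;0 0 0 0.12;0 0 0 0.12;0 0 0 0")

```text
clock: 14.35
position: [0.4723, -0.3688, 0.1202]
ee_rot: [-0.035, 0.711, 0.028, 0.702]
ft_force: [0.6, 0.1, -4.9]
grip_width: 0.139
```

```bash
python3 - <<'E'
from h import *
rep([.5158,-.05,0.11],.093)
E
```

```text
t 14.35 p [ 0.4723 -0.3688  0.1202] zang 0.0900 tilt [-0.0129 -0.0106 -0.9999] F [ 0.6  0.1 -4.9] w 0.139 j [ 1.02  0.39 -0.55  1.61  0.23  1.21  0.51]
turn about tool x: -0.0030 (opposite sign of world yaw); jaws mod pi
shift tool xyz [0.0062 0.3137 0.0721]
```

>>> play_rows(increments="0 0.039 0.009 0;0 0.039 0.009 0;0 0.039 0.009 0;0 0.039 0.009 0;0 0.039 0.009 0;0 0.039 0.009 0;0 0.039 0.009 0;0 0.035 0.005 0;0 0 0 0")

```text
clock: 15.25
position: [0.506, -0.0446, 0.1123]
ee_rot: [-0.047, 0.712, 0.041, 0.699]
ft_force: [-0.3, -0.9, -3.5]
grip_width: 0.144
```

```bash
python3 - <<'E'
from h import *
rep([.5158,-.05,0.08],.093)
o,_=st();c=camera("wrist");cv2.imwrite("pics/k1.png",c["img"])
E
```

```text
t 15.25 p [ 0.506  -0.0446  0.1123] zang 0.1234 tilt [-0.0178 -0.0099 -0.9998] F [-0.3 -0.9 -3.5] w 0.144 j [ 0.67  0.24 -0.76  1.83  0.19  1.16 -0.03]
turn about tool x: 0.0304 (opposite sign of world yaw); jaws mod pi
shift tool xyz [ 0.0322 -0.0063  0.0097]
```

View pics/k1.png

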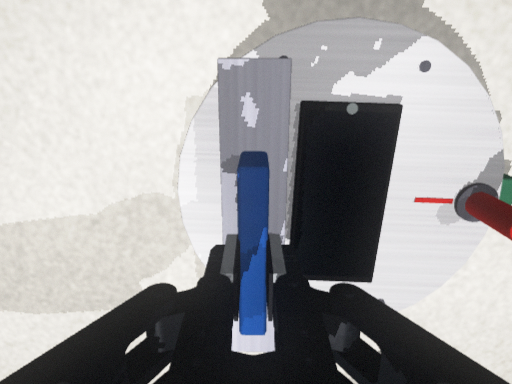

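>>> play_rows(increments="0.01 -0.004 0.007 0.03;0.012 0 0 0;0.01 0 0 0;0 0 0 0")

```text
clock: 15.7
position: [0.5116, -0.0541, 0.0773]
ee_rot: [-0.038, 0.714, 0.03, 0.699]
ft_force: [-0.1, -0.3, -4.5]
grip_width: 0.141
```

```bash
python3 - <<'E'
from h import *
rep([.5158,-.05,0.05],.093)
o,_=st();c=camera("wrist");cv2.imwrite("pics/k2.png",c["img"])
E
```

```text
t 15.70 p [ 0.5116 -0.0541  0.0773] zang 0.0968 tilt [-0.0202 -0.0127 -0.9997] F [-0.1 -0.3 -4.5] w 0.141 j [ 0.65  0.3  -0.74  1.85  0.24  1.1  -0.08]
turn about tool x: 0.0038 (opposite sign of world yaw); jaws mod pi
shift tool xyz [0.0272 0.004  0.0052]
```

View pics/k2.png

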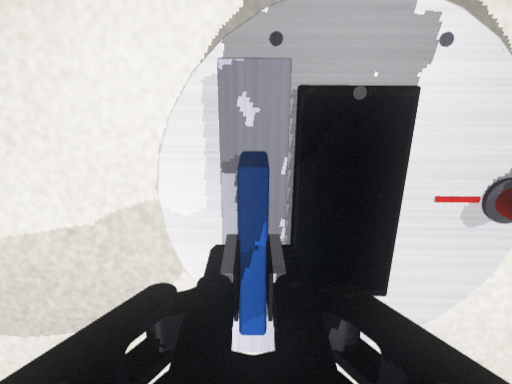

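```bash
python3 - <<'E'
from h import *
o,M=st();c=camera("wrist")
for n,pts,z in(("phone",[(299,87),(293.5,240)],.049),("bar R",[(291,60),(289,235)],.0835),("bar L",[(219,60),(222,235)],.0835)):
    for u,v in pts:
        print(n,(M.T@(bp(c,u,v,z,o)-o["position"])).round(4),bp(c,u,v,z,o).round(4))
E
```

```text
phone [0.0276 0.0772 0.0275] [0.5313 0.025  0.049 ]
phone [ 0.0287 -0.0245  0.0283] [ 0.5419 -0.0762  0.049 ]
bar R [-0.0069  0.0899  0.0184] [0.5216 0.0371 0.0835]
bar R [-0.0059 -0.0035  0.0208] [ 0.533  -0.0556  0.0835]
bar L [-0.0062  0.0899 -0.0163] [0.4871 0.0338 0.0835]
bar L [-0.0051 -0.0039 -0.0178] [ 0.4947 -0.0597  0.0835]
```

>>> play_rows(increments="0.015 0.002 0.002 0.004;0.01 0 0.001 0;0.003 0 0.001 0;0 0 0 0")

```text
clock: 16.2
position: [0.5163, -0.0521, 0.0487]
ee_rot: [-0.037, 0.713, 0.028, 0.7]
ft_force: [0.3, 0.0, -3.7]
grip_width: 0.142
```

```bash
python3 - <<'E'
from h import *
rep([.5158,-.05,0.046],.093)
E
```

```text
t 16.20 p [ 0.5163 -0.0521  0.0487] zang 0.0924 tilt [-0.0174 -0.0132 -0.9998] F [ 0.3  0.  -3.7] w 0.142 j [ 0.63  0.35 -0.72  1.87  0.28  1.05 -0.11]
turn about tool x: -0.0006 (opposite sign of world yaw); jaws mod pi
shift tool xyz [ 0.0027  0.0022 -0.0002]
```

>>> play_rows(increments="0.0015 0.001 0 0;0.0015 0 0 0;0.001 0 0 0;0.001 0 0 0")

```text
clock: 16.6
position: [0.5165, -0.0509, 0.046]
ee_rot: [-0.038, 0.713, 0.028, 0.7]
ft_force: [-5.5, -0.6, 8.3]
grip_width: 0.143
```

```bash
python3 - <<'E'
from h import *
rep([.5207,-.0495,0.046],.093)
E
```

```text
t 16.60 p [ 0.5165 -0.0509  0.046 ] zang 0.0927 tilt [-0.0174 -0.0146 -0.9997] F [-5.5 -0.6  8.3] w 0.143 j [ 0.63  0.35 -0.72  1.87  0.28  1.04 -0.12]
turn about tool x: -0.0003 (opposite sign of world yaw); jaws mod pi
shift tool xyz [-0.0001  0.001   0.0043]
```

>>> play_rows(increments="0 0 0.002 0;0 0 0.002 0;0 0 0.002 0")

```text
clock: 16.9
position: [0.5196, -0.0509, 0.0462]
ee_rot: [-0.038, 0.715, 0.027, 0.698]
ft_force: [-14.4, -0.1, 11.1]
grip_width: 0.142
```

>>> play_rows(increments="0 0 0.002 0")

```text
clock: 17.0
position: [0.5195, -0.051, 0.0462]
ee_rot: [-0.038, 0.717, 0.027, 0.696]
ft_force: [-13.8, -0.2, 14.0]
grip_width: 0.142
```

>>> play_rows(increments="0 0 0.002 0")

```text
clock: 17.1
position: [0.5195, -0.051, 0.0463]
ee_rot: [-0.039, 0.718, 0.027, 0.694]
ft_force: [-13.5, 0.2, 11.1]
grip_width: 0.14
```

```bash
python3 - <<'E'
from h import *
rep([.5207,-.0495,0.046],.093)
o,_=st();c=camera("wrist");cv2.imwrite("pics/l1.png",c["img"])
E
```

```text
t 17.10 p [ 0.5195 -0.051   0.0463] zang 0.0920 tilt [-0.0333 -0.0187 -0.9993] F [-13.5   0.2  11.1] w 0.140 j [ 0.61  0.37 -0.72  1.85  0.29  1.07 -0.13]
turn about tool x: -0.0010 (opposite sign of world yaw); jaws mod pi
shift tool xyz [0.0003 0.0014 0.0013]
```

View pics/l1.png

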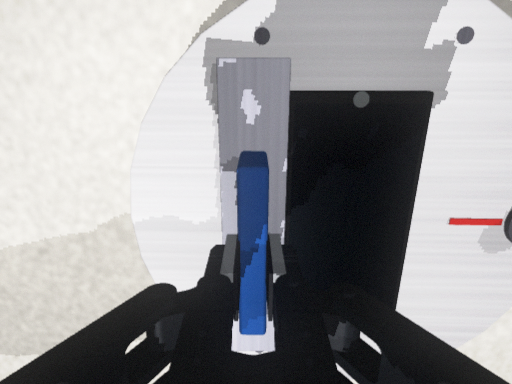

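>>> play_rows(increments="0 0 0 0;0 0 0 0")

```text
clock: 17.35
position: [0.5192, -0.051, 0.0465]
ee_rot: [-0.039, 0.719, 0.026, 0.694]
ft_force: [-1.0, -0.0, -2.9]
grip_width: 0.142
```

>>> play_rows(increments="0 0 0 0;0 0 0 0;0 0 0 0;0 0 0 0;0 0 0 0", hand=-1)

```text
clock: 17.85
position: [0.5218, -0.0509, 0.0477]
ee_rot: [-0.039, 0.717, 0.026, 0.696]
ft_force: [-0.5, 0.6, 0.6]
grip_width: 0.974
```

```bash
python3 - <<'E'
from h import *
rep([.5207,-.0495,0.046],.093)
o,_=st();c=camera("wrist");cv2.imwrite("pics/l2.png",c["img"])
E
```

```text
t 17.85 p [ 0.5218 -0.0509  0.0477] zang 0.0919 tilt [-0.0295 -0.0189 -0.9994] F [-0.5  0.6  0.6] w 0.974 j [ 0.61  0.37 -0.72  1.84  0.29  1.07 -0.13]
turn about tool x: -0.0011 (opposite sign of world yaw); jaws mod pi
shift tool xyz [ 0.0017  0.0016 -0.0009]
```

View pics/l2.png

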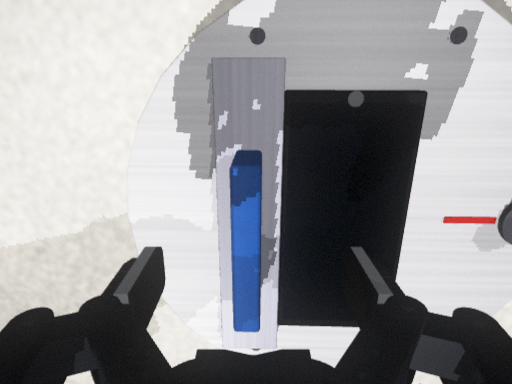

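>>> play_rows(increments="-0.02 0 0 0;-0.03 0 0 0;-0.04 0 0 0;-0.04 0 0 0;-0.04 0 0 0;0 0 0 0")

```text
clock: 18.5
position: [0.5259, -0.0472, 0.2231]
ee_rot: [-0.039, 0.718, 0.027, 0.695]
ft_force: [0.1, -0.6, -0.8]
grip_width: 0.998
```

```bash
python3 - <<'E'
from h import *
rep()
o,_=st();c=camera("wrist");cv2.imwrite("pics/m1.png",c["img"]);crop(c["img"],130,70,400,270,3,"pics/m2.png")
E
```

```text
t 18.50 p [ 0.5259 -0.0472  0.2231] zang 0.0929 tilt [-0.0322 -0.0177 -0.9993] F [ 0.1 -0.6 -0.8] w 0.998 j [ 0.66  0.21 -0.76  1.63  0.16  1.4  -0.03]
```

View pics/m2.png

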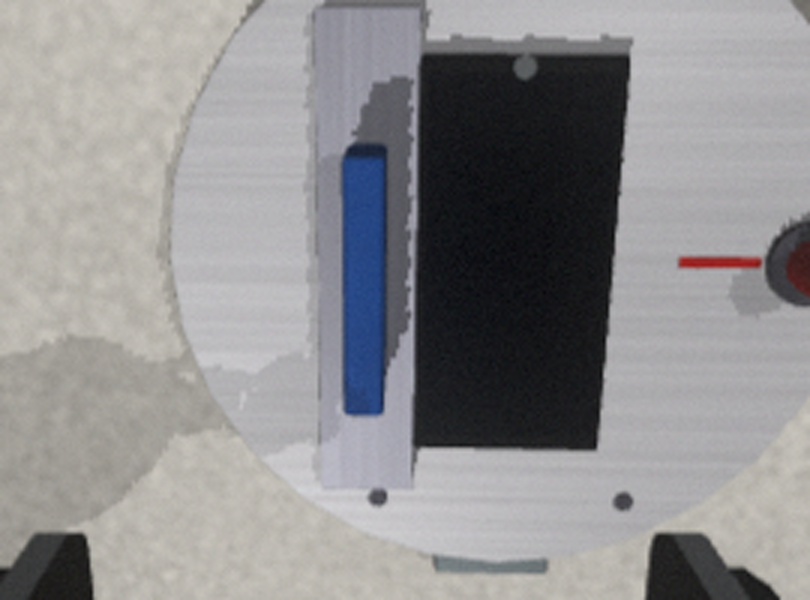

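```bash
python3 - <<'E'
from h import *
rep([.40,.28,.22],.39)
E
```

```text
t 18.55 p [ 0.5248 -0.0474  0.2205] zang 0.0927 tilt [-0.0352 -0.0174 -0.9992] F [ 0.5 -0.1 -0.9] w 1.001 j [ 0.66  0.21 -0.76  1.63  0.16  1.4  -0.03]
turn about tool x: -0.2973 (opposite sign of world yaw); jaws mod pi
shift tool xyz [-0.0008  0.3376 -0.0939]
```

>>> play_rows(increments="0 0.042 -0.012 0;0 0.042 -0.012 0;0 0.042 -0.012 0;0 0.042 -0.012 0;0 0.042 -0.012 0;0 0.042 -0.012 0;0 0.042 -0.012 0;0 0.042 -0.012 0;0 0 0 -0.1;0 0 0 -0.1;0 0 0 -0.1;0 0 0 0", hand=1)

```text
clock: 19.75
position: [0.3868, 0.2869, 0.2058]
ee_rot: [-0.144, 0.712, 0.136, 0.674]
ft_force: [0.2, 0.1, 0.6]
grip_width: -0.0
```

```bash
python3 - <<'E'
from h import *
rep([.40,.28,.22],.39)
o,_=st();c=camera("wrist");cv2.imwrite("pics/n1.png",c["img"])
c=camera("top");crop(c["img"],120,100,320,250,4,"pics/n2.png")
c=camera("scene");crop(c["img"],230,170,430,320,4,"pics/n3.png")
E
```

```text
t 19.75 p [0.3868 0.2869 0.2058] zang 0.3993 tilt [-0.0496 -0.0216 -0.9985] F [0.2 0.1 0.6] w -0.000 j [ 0.27  0.18 -1.08  1.73  0.14  1.38 -0.44]
turn about tool x: 0.0093 (opposite sign of world yaw); jaws mod pi
shift tool xyz [-0.0147 -0.0115  0.0087]
```

View pics/n1.png

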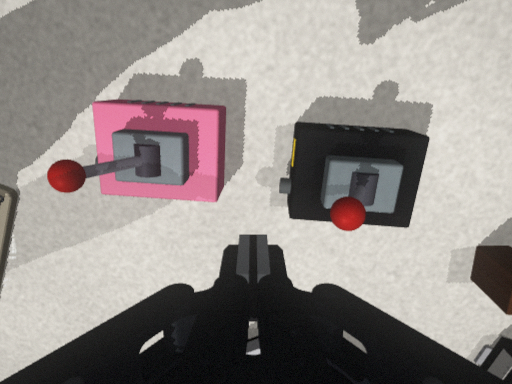

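View pics/n2.png

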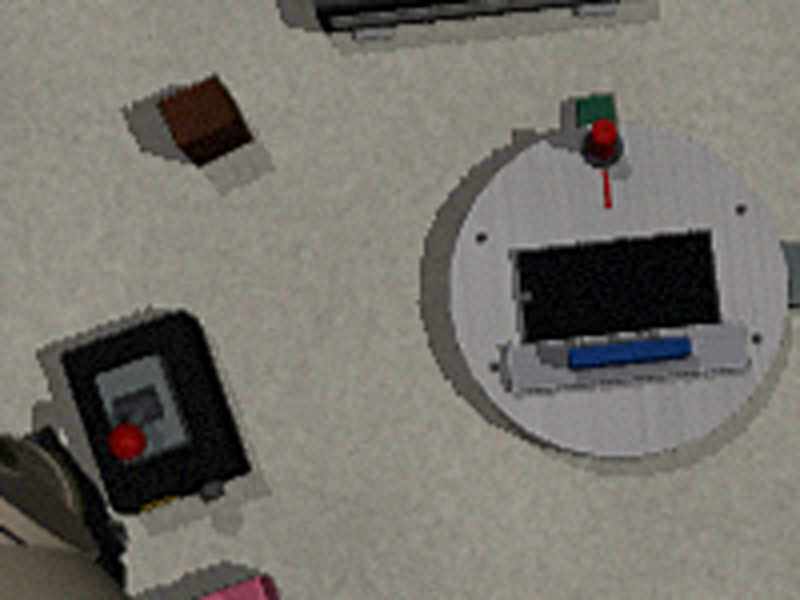

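View pics/n3.png

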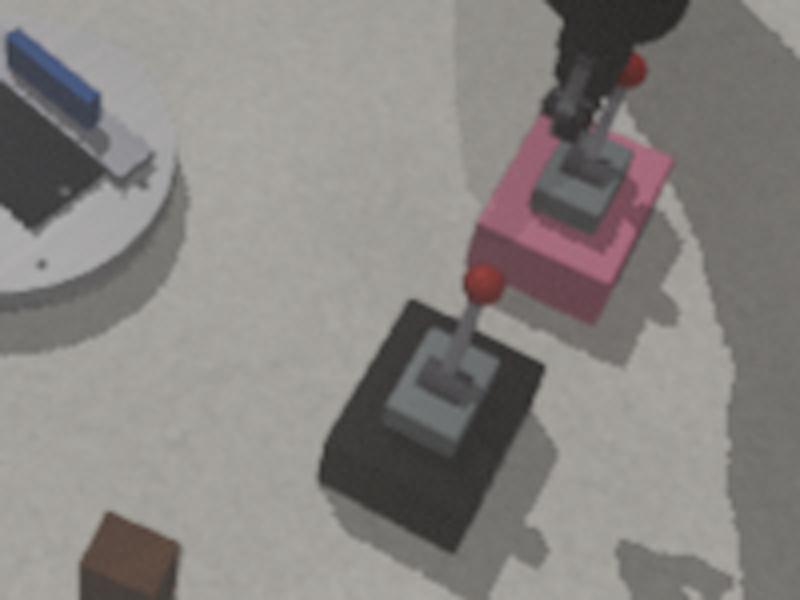

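```bash
cat >>h.py <<'E'
def tri(L):
    A=[];b=[]
    for c,u,v,o in L:
        R,t=ext(c,o);d=R.T@np.array([(u-c["cx"])/f(c),(v-c["cy"])/f(c),1]);d/=np.linalg.norm(d);C=-R.T@t
        Pm=np.eye(3)-np.outer(d,d);A.append(Pm);b.append(Pm@C)
    X=np.linalg.lstsq(np.vstack(A),np.hstack(b),rcond=None)[0]
    return X
E
python3 - <<'E'
from h import *
np.set_printoptions(precision=4,suppress=True)
o,M=st();w=camera("wrist");t=camera("top");s=camera("scene")
L=[(w,348,214,o),(t,151.5,210,None),(s,350.7,240.7,None)]
X=tri(L);print("ball",X,[pj(c,X,q)-[u,v] for c,u,v,q in L])
print("wrist@.147",bp(w,348,214,.147,o),"top@.147",bp(t,151.5,210,.147),"scene",bp(s,350.7,240.7,.147))
# controller top corners
for n,c,q,P in(("w",w,o,[(296,123),(427,137),(410,226),(290,217)]),("s",s,None,[(230+(x)/4,170+y/4) for x,y in[(411,300),(545,368),(456,500),(322,445)]])):
    C=np.array([bp(c,u,v,.055,q) for u,v in P]);print(n,C,C.mean(0),np.linalg.norm(C-np.roll(C,-1,0),axis=1))
rep()
E
```

```text
ball [0.456  0.3014 0.1528] [array([ 0.9959, -1.0413]), array([-0.1728,  0.3636]), array([-0.6167, -0.2701])]
wrist@.147 [0.4581 0.2987 0.147 ] top@.147 [0.4574 0.3025 0.147 ] scene [0.4518 0.3008 0.147 ]
w [[0.4031 0.339  0.055 ]
 [0.5269 0.3765 0.055 ]
 [0.5617 0.2872 0.055 ]
 [0.4398 0.2447 0.055 ]] [0.4829 0.3119 0.055 ] [0.1294 0.0959 0.1292 0.1011]
s [[0.4422 0.2482 0.055 ]
 [0.4111 0.3401 0.055 ]
 [0.5255 0.3691 0.055 ]
 [0.5644 0.2897 0.055 ]] [0.4858 0.3118 0.055 ] [0.0971 0.118  0.0884 0.129 ]
t 20.05 p [0.3875 0.2869 0.2068] zang 0.3951 tilt [-0.0481 -0.0211 -0.9986] F [ 0.6 -0.3 -0.1] w -0.001 j [ 0.27  0.18 -1.08  1.73  0.14  1.38 -0.44]
```

>>> play_rows(increments="0 -0.008 0 0.075;0.045 0 0 0;0.04 0 0 0;0.012 0 0 0;0 0 0 0")

```text
clock: 20.55
position: [0.3879, 0.2774, 0.1089]
ee_rot: [-0.114, 0.715, 0.105, 0.682]
ft_force: [0.7, 0.1, 0.5]
grip_width: 0.002
```

```bash
python3 - <<'E'
from h import *
rep([.456,.301,.108],.32)
o,_=st();c=camera("wrist");cv2.imwrite("pics/o1.png",c["img"])
E
```

```text
t 20.55 p [0.3879 0.2774 0.1089] zang 0.3102 tilt [-0.0442 -0.0196 -0.9988] F [0.7 0.1 0.5] w 0.002 j [ 0.23  0.27 -1.04  1.87  0.23  1.18 -0.58]
turn about tool x: -0.0098 (opposite sign of world yaw); jaws mod pi
shift tool xyz [-0.0026  0.0017  0.072 ]
```

View pics/o1.png

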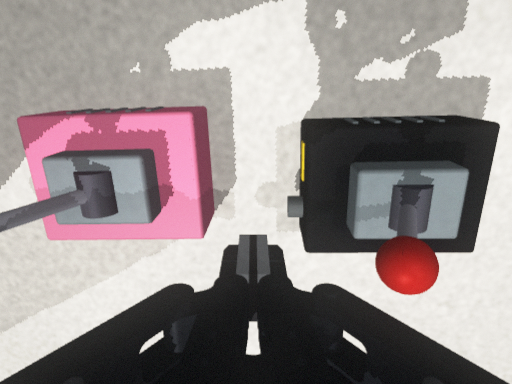

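>>> play_rows(increments="-0.0005 0.0002 0.015 0;-0.0005 0.0002 0.015 0;-0.0005 0.0002 0.012 0;-0.0005 0.0002 0.012 0;-0.0005 0.0002 0.012 0;-0.0005 0.0002 0.012 0")

```text
clock: 21.2
position: [0.4691, 0.3066, 0.1219]
ee_rot: [-0.112, 0.711, 0.105, 0.686]
ft_force: [-0.5, -0.0, -0.3]
grip_width: 0.001
```

```bash
python3 - <<'E'
from h import *
rep([.525,.325,.108],.32)
o,_=st();c=camera("wrist");cv2.imwrite("pics/o2.png",c["img"])
E
```

```text
t 21.20 p [0.4691 0.3066 0.1219] zang 0.3074 tilt [-0.0326 -0.0143 -0.9994] F [-0.5 -0.  -0.3] w 0.001 j [ 0.11  0.44 -0.96  1.66  0.36  1.27 -0.62]
turn about tool x: -0.0126 (opposite sign of world yaw); jaws mod pi
shift tool xyz [0.0118 0.0007 0.0593]
```

View pics/o2.png

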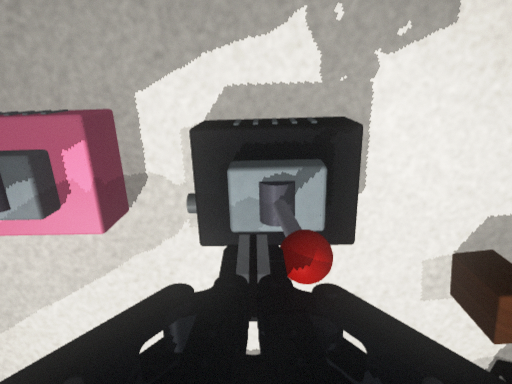

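>>> play_rows(increments="0.003 0.0002 0.01 0;0.003 0.0002 0.01 0;0.003 0.0002 0.008 0;0.002 0.0002 0.006 0")

```text
clock: 21.65
position: [0.499, 0.3174, 0.115]
ee_rot: [-0.113, 0.714, 0.103, 0.683]
ft_force: [-51.7, -32.0, 59.6]
grip_width: -0.005
```

>>> play_rows(increments="0.001 0 0.005 0;0 0 0.005 0")

```text
clock: 21.85
position: [0.4973, 0.3161, 0.1164]
ee_rot: [-0.12, 0.721, 0.1, 0.675]
ft_force: [-28.1, -18.1, 21.6]
grip_width: 0.0
```

```bash
python3 - <<'E'
from h import *
rep([.525,.325,.108],.32)
o,_=st();c=camera("wrist");cv2.imwrite("pics/o3.png",c["img"])
E
```

```text
t 21.85 p [0.4973 0.3161 0.1164] zang 0.3111 tilt [-0.0609 -0.0379 -0.9974] F [-28.1 -18.1  21.6] w 0.000 j [ 0.04  0.54 -0.92  1.56  0.41  1.33 -0.62]
turn about tool x: -0.0089 (opposite sign of world yaw); jaws mod pi
shift tool xyz [0.0063 0.0001 0.0296]
```

View pics/o3.png

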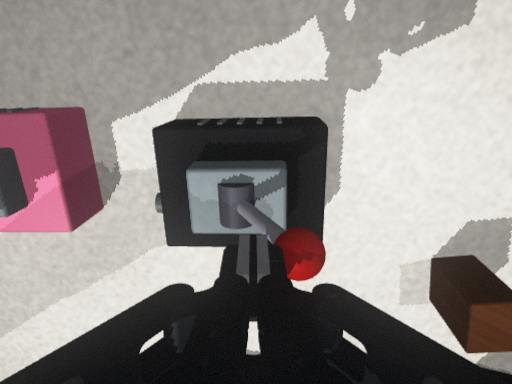

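>>> play_rows(increments="0 0 -0.01 0;-0.01 0 -0.02 0;-0.03 0 -0.02 0;-0.04 0 0 0;-0.04 0 0 0;-0.03 0 0 0;0 0 0 0")

```text
clock: 22.6
position: [0.457, 0.3059, 0.2741]
ee_rot: [-0.121, 0.723, 0.099, 0.673]
ft_force: [-0.1, 0.6, -1.1]
grip_width: -0.004
```

```bash
python3 - <<'E'
from h import *
rep()
o,_=st();c=camera("wrist");cv2.imwrite("pics/p1.png",c["img"])
c=camera("top");crop(c["img"],120,100,320,250,4,"pics/p2.png")
c=camera("scene");crop(c["img"],230,170,430,320,4,"pics/p3.png")
E
```

```text
t 22.60 p [0.457  0.3059 0.2741] zang 0.3126 tilt [-0.0655 -0.0414 -0.997 ] F [-0.1  0.6 -1.1] w -0.004 j [ 0.12  0.35 -1.    1.43  0.27  1.59 -0.56]
```

View pics/p1.png

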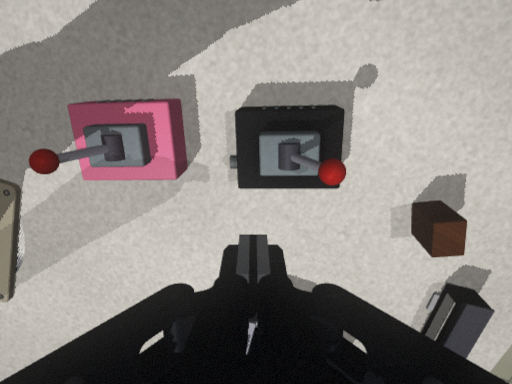

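View pics/p2.png

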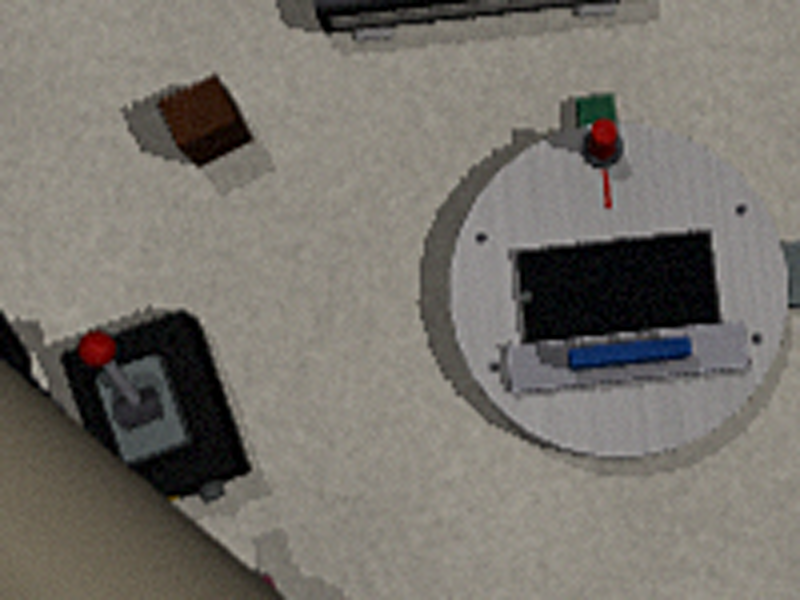

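View pics/p3.png

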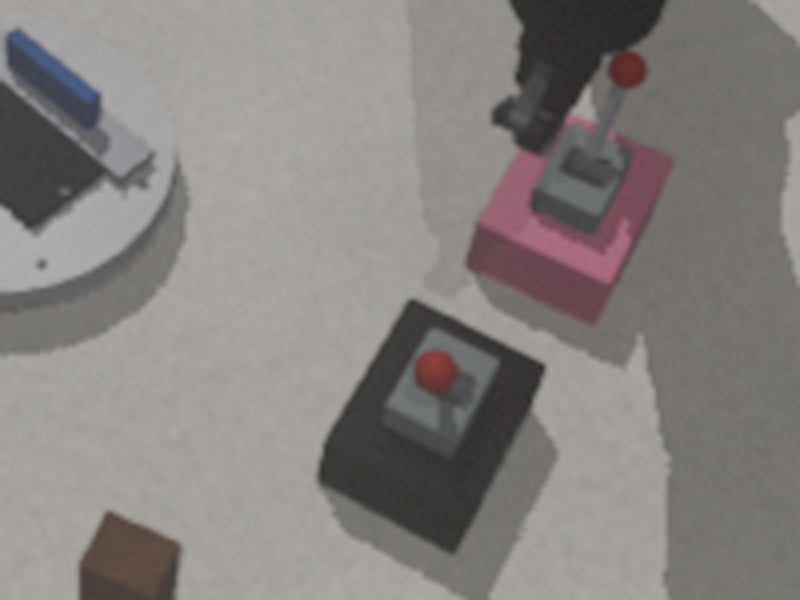

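```bash
python3 - <<'E'
from h import *
np.set_printoptions(precision=4,suppress=True)
o,M=st();w=camera("wrist");t=camera("top");s=camera("scene")
L=[(w,332,172,o),(t,120+97.5/4-.4,100+349.5/4-.4,None),(s,230+436/4-.4,170+371/4-.4,None)]
X=tri(L);d=X[:2]-[.456,.3014];print("ball",X,"travel",np.hypot(*d),np.arctan2(d[1],d[0]),[pj(c,X,q)-[u,v] for c,u,v,q in L])
T=lambda x,y,z:bp(t,120+(x+.5)/4-.5,100+(y+.5)/4-.5,z)
P=np.array([T(x,y,.049) for x,y in[(516,252),(712,231),(720,322)]])
P0=(P[0]+P[2])/2; 
B=np.array([T(x,y,.052) for x,y in[(509,346),(746,322),(750,368),(516,392)]])
R_=np.array([T(x,y,.086) for x,y in[(568,350),(690,338),(691,355),(570,367)]])
a=lambda d:np.arctan2(d[1],d[0])
print("phone",P0,a(P[1]-P[0]))
print("bar",B.mean(0),a(B[1]-B[0]),a(B[2]-B[3]),np.linalg.norm(B-np.roll(B,-1,0),axis=1))
print("rib",R_.mean(0),a(R_[1]-R_[0]+R_[2]-R_[3]))
dd=(B.mean(0)-P0)[:2];yaw=1.663
print("bar in phone x,y",dd@[np.cos(yaw),np.sin(yaw)],dd@[-np.sin(yaw),np.cos(yaw)])
dd=(R_.mean(0)-P0)[:2];print("rib",dd@[np.cos(yaw),np.sin(yaw)],dd@[-np.sin(yaw),np.cos(yaw)])
p=T(604,131,.092);print("post",p,a(p[:2]-P0[:2]))
E
```

```text
ball [0.5196 0.3239 0.1467] travel 0.06746200529704408 0.3393959530411935 [array([ 2.7883, -0.6847]), array([0.1563, 0.8744]), array([-0.4261, -0.3083])]
phone [ 0.5751 -0.0431  0.049 ] -1.4817652740314466
bar [ 0.5211 -0.0513  0.052 ] -1.4872372032275798 -1.4857359920978104 [0.1795 0.035  0.1767 0.0353]
rib [ 0.5204 -0.0493  0.086 ] -1.4896461952682327
bar in phone x,y -0.003124654299782864 0.05452410853501205
rib -0.0011454211460406863 0.05499027591581536
post [ 0.6848 -0.0338  0.092 ] 0.08481010852294063
```

```bash
python3 - <<'E'
from workcell import workorder
print(workorder.hand_in())
E
```

```text
the job is handed in; nothing more can be done
None
```

I turned the stage to its inspection stop, laid the straightedge flush along the phone and pushed the toggle over. The job was handed in at about 23 s; hand-in reports no verdict.

**Last checks, from the camera pictures:**
- **Stage:** the red post is at the green tab. The arm met the stop with about 12 N, and the post's pixels in the top picture did not move afterwards.
- **Straightedge:** it is released and flat. In the phone's frame it is at about x −2 mm and y 54.5–55 mm, and 0.004–0.008 rad off parallel. It did not move while I worked the toggle.
- **Toggle:** the final ball position relative to the controller puts the lever at about 0.99 of its 1.0 rad swing.
- **Lens and wooden block:** neither was touched. The block looked unmoved in the last pictures. The lens was out of view then, so I last saw it in place just before the straightedge pick-up.

**What disagreed or went wrong:**
- **Fingertip position:** the fingertips sit about 30 mm behind the TCP, not 8 mm ahead of it as stated. My first grasp therefore closed on top of the post; it turned the stage slightly, and I re-gripped lower.
- **Toggle force:** the push ended hard, at about 85 N on the wrist through the fingers. That is under the 120 N wrist limit.
- **Toggle travel:** the ball's measured travel was 67 mm, against 77 mm for a full swing. On travel alone that would be only about 0.87 rad. The measured start position suggests the toggle was not fully at 0 to begin with.

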